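Set the height stop to the gauge

ROBOT

A 6-joint arm with a two-finger parallel gripper is mounted at the origin on a cart in front of the work surface, level with it; the furniture and walls round the work are solid. World frame = base frame: x ahead of the robot, y to its left, z up, the work surface at z = 0. Lengths are in mm, angles in rad, forces in N, time in s.
With the tool pointing down it reaches from about 350 to 975 mm from the base axis. Payload 7.1 kg.
Tool frame: the origin (TCP) lies at the very end of the fingers, on their centre line; the grasp point (between the pads) lies 19 mm behind it; z points along the fingers, x is the direction in which the jaws open and shut, and the axes are right-handed (so a half turn about z gives the same grasp; the last joint's range is limited). The gripper opens to 88 mm and grips with 3 to 60 N. Pads are 20 mm wide; open, the fingers measure 115 mm over their backs; the gripper's body (75 mm by 178 mm) begins 61 mm behind the grasp point.
Start: joints at [1.279, 0.423, 1.63, -0, 1.089, -0.019], TCP at [168.361, 601.88, 222.675] pointing down, gripper open.
Joint ranges: [-3, 3], [-0.9, 2.11], [0.09, 2.58], [-1.31, 4.45], [0.11, 2.69], [-2.54, 2.54]. Speed limits (rad/s): [2.39, 2.39, 3.01, 3.14, 3.14, 3.14].

INTERFACE

Orientations are given as a rotation vector (axis times angle).
In Python, from workcell import ctrl gives the robot as it stands. The module is installed in compiled form; this text tells all that it offers.
- The arm moves only by the tool move_arm, never from a script. Its argument "motion" is a list of rows, each a list of 2 entries, a list of its own where there are three numbers: the shift along the tool's x, y, z normalised to -1 to 1, where 1 is 150 mm, then the turn, a rotation vector about the tool's x, y, z normalised to -1 to 1, where 1 is 60 degrees. In form: [[[x, y, z], [rx, ry, rz]], ...]. A call has exactly 5 rows; each row is the pose to reach, as a shift and turn from the pose commanded when the call began, along the tool's axes at that moment; what a row does not reach only later rows make up. A row lasts 1/8 s, in which the tool goes at most 62.5 mm and 10.7 degrees, less where a joint would pass 70% of its speed; a pose out of reach is approached as far as the arm can. A call with a number of a shift or a turn outside -1 to 1 is refused whole. A call with a gripper value outside its range is refused whole. "gripper" is the opening, from 0 (shut) to 1 (fully open), set as the call begins (left out, the last holds). The fingers move at their own pace and stop on an object; the grip force is fixed at half the most. Time passes only in rows, so rows that repeat a pose let the fingers close, or fill a call up. It gives the time, the measured TCP pose, the force and the opening at its end, in the units of the state.
- ctrl.get_obs(): the state, without advancing time (a new reading comes with each control period).
- ctrl.get_image(name): name is "side" or "top"; returns a dict with "pixels" (384x512x3 uint8, red, green, blue), "camera_matrix" (3x3 intrinsics, pixels), "R" (3x3) and "t" (3): a world point X has camera coordinates R X + t. Camera axes: x right, y down, z forward; pixel columns grow to the right and rows downward; lengths in mm; the calibration is good to about 2 mm. A picture is of the moment at which its call begins. There is no depth.
- ctrl.close_job(): hands the job in, once; it reports no verdict.
Trained networks look in the newest picture that a camera, given by its name, has taken for a name from the list of things; names that differ only in an ending like _2 or _b are one class to them, and where a whole thing is asked for, a point or a joint stands for the part that bears it (a point fixed in the world has none). Each returns a list of dicts, best first, with "p" (0 to 1); they miss things now and then, are a little off and sometimes report something else, mostly with a low value. They report only what shows in the picture. A call takes as long as a camera call. They do not tell look-alikes from the thing itself.
- ctrl.boxes_of(camera, name): "location" ([x, y, z] in mm, in world coordinates, good to about 4 mm: the middle of the surface that is visible of it).
- ctrl.regions_of(camera, name): "mask" (384x512 bool, what is visible of it).
- ctrl.pinpoint(camera, name): "location" ([x, y, z] in mm, in world coordinates, good to about 4 mm: a listed point, or the origin of a listed thing).
The state is a dict: "t": time; "qpos": joint angles; "qvel": joint speeds; "joint_torque": joint torques, N m; "ee_pos": TCP position; "orientation": TCP orientation; "ft_force": force on the tool from outside, world axes, zero at the start; "moment": the same for the moment, N m; "width": finger opening in mm.
Only numpy, scipy, OpenCV 4.12 (cv2) and the standard library are available. Lean on these libraries where they do the work, as an engineer would, in place of code of your own. Each camera call takes 0.05 s, during which the arm holds its last target.

TASK

Set the height stop to the setting gauge: push the gauge by its red grip fully home under the stop's arm, then spin the knurled brass collar down its threaded rod until the orange foot nips the gauge snugly, with about 14 N (8 to 20 N will do, never over 24 N). Leave the gauge nipped in place and do not disturb the jar, the cork or the caliper.

Things in the scene. Friction and masses are not known exactly. Their poses are not given: they have to be found in the camera images.
- stand: height stop, screwed to the bench: grey base plate 84 x 205 x 12 mm with an upright steel threaded rod, 16 mm thick, top 113 mm above the bench. Origin: on the rod's axis at bench level; z up; its -y axis points along the arm and the gauge channel. Base plate from y = +40 to -165 mm, x = -42 to +42 mm
- anvil (a point): point on the base's top (12 mm over the bench), below the orange foot, 60 mm from the rod. A blue arm (26 x 14 mm, underside 55 mm over the bench at first, ends 76 mm from the rod) rises and sinks with the collar. The foot (16 mm across) hangs from it by a different, unmeasured amount each time: 8 to 18 mm over the gauge. It is sprung: 4 N per mm after touching, 8 mm travel
- end_stop (a point): foot of the steel end stop's face, at the inner end of the gauge channel, stand y = -40 mm, 12 mm over the bench. The channel: two rails 8 mm high and 24 mm apart on the base plate, from here 102 mm along the stand's -y, open at the far end
- collar_mid (a point): centre of the brass collar, 42 mm across, 28 mm high, on the rod; its underside is 10 mm above the arm, the rod sticks out above it. At first 93 mm over the bench. Turned clockwise seen from above it sinks 40 mm a turn (6.4 mm a rad), 26 mm at most. Friction about 0.15 N m holds it where it is left; each N of foot force adds 0.0064 N m to the turning torque
- gauge_tip (a point): underside of the front end of the loose setting gauge: a steel bar 20 mm wide, 12 mm thick, 106 mm long, 0.17 to 0.35 kg, that lies in the channel with 2 mm play each side and runs from here along its own -y. At the start it is drawn out, tip 20 to 40 mm short of the end stop; fully home the tip touches the end stop
- gauge_grip (a point): centre of the gauge's red upright grip, a post 16 x 16 mm and 44 mm tall that stands on the bar 95 mm behind the tip; this point is 32 mm above the bar's underside, 44 mm above the bench
- jar: small amber glass jar, 57 mm in diameter, 62 mm high, beside the stand; origin under its centre. Bystander
- cork: cork stopper, 34 mm in diameter, 30 mm high, standing beside the stand; origin under its centre. Bystander
- caliper: steel caliper lying flat beside the stand, 67 x 205 x 8 mm, long along its y; origin under its centre. Bystander
Mind the look-alikes: they are no part of the job. Leave any turquoise look-alike of the stand alone. Leave any purple look-alike of the part that bears gauge_tip alone.

How it is judged:
By the outcome, as a careful person would: the job done as asked, in the order asked, and still so for the second after the job is handed in, with the robot touching nothing.
It also fails if it takes over 72 s, if anything falls off the work surface, if the arm or the gripper's body presses on something with over 40 N, if the wrist force passes 120 N, or if a joint passes its speed limit or range.

## Working session

There is one attempt and no reset: what is moved stays moved. The work goes in short steps, Python scripts to look and compute and a tool call to move; the robot and the scene stay as the last step left them, time stands still between calls to the robot, and variables do not carry over. Pictures are saved under pics/ and viewed, and the job is handed in when it is done.

Besides the shell and the picture viewer there is one more tool, called as name([rows], argument=value, ...), one row to a line, values as JSON. move_arm: Moves the arm, as the interface text tells. Its arguments: {"type":"object","properties":{"motion":{"type":"array","items":{"type":"array"}},"gripper":{"type":"number"}},"required":["motion"]}

```bash
mkdir -p pics; python3 - <<'E'
from workcell import ctrl
import cv2,numpy as np
for n in ("side","top"):
    im=ctrl.get_image(n); cv2.imwrite(f"pics/{n}0.png",im["pixels"][:,:,::-1])
    print(n,im["camera_matrix"].round(1).tolist(),im["R"].round(3).tolist(),im["t"].round(0).tolist())
    for o in ("stand","anvil","end_stop","collar_mid","gauge_tip","gauge_grip","jar","cork","caliper"):
        print(o,[(np.round(d["location"]).tolist(),round(d["p"],2)) for d in ctrl.pinpoint(n,o)])
o=ctrl.get_obs()
print({k:np.round(v,3).tolist() for k,v in o.items()})
E
```

```text
side [[476.0, 0.0, 249.0], [0.0, 476.0, 192.7], [0.0, 0.0, 1.0]] [[-0.981, -0.19, 0.024], [-0.111, 0.464, -0.879], [0.156, -0.865, -0.476]] [613.0, 56.0, 1088.0]
stand [([535.0, 292.0, 2.0], 0.8), ([611.0, -46.0, 1.0], 0.6)]
anvil [([629.0, -99.0, 8.0], 0.94), ([561.0, 243.0, 9.0], 0.59)]
end_stop [([556.0, 260.0, 10.0], 0.61), ([622.0, -74.0, 15.0], 0.61), ([560.0, 245.0, 10.0], 0.53)]
collar_mid [([537.0, 298.0, 94.0], 0.58), ([609.0, -38.0, 93.0], 0.52)]
gauge_tip [([570.0, 238.0, 12.0], 0.95), ([724.0, 185.0, 3.0], 0.63), ([613.0, 156.0, 44.0], 0.38)]
gauge_grip [([777.0, 107.0, 30.0], 0.81), ([611.0, 156.0, 41.0], 0.75)]
jar [([471.0, 183.0, -5.0], 0.97), ([566.0, 239.0, 14.0], 0.55)]
cork [([531.0, 416.0, -0.0], 0.59)]
caliper [([653.0, 306.0, -4.0], 0.84)]
top [[412.6, 0.0, 253.8], [0.0, 412.6, 196.6], [0.0, 0.0, 1.0]] [[0.015, -1.0, 0.023], [-0.998, -0.016, -0.067], [0.067, -0.022, -0.997]] [195.0, 568.0, 1129.0]
stand [([533.0, 297.0, -3.0], 0.88)]
anvil [([629.0, -102.0, 10.0], 0.79), ([564.0, 243.0, 12.0], 0.59)]
end_stop [([623.0, -79.0, 13.0], 0.67), ([562.0, 244.0, 16.0], 0.25)]
collar_mid [([536.0, 297.0, 92.0], 0.76), ([610.0, -44.0, 91.0], 0.63)]
gauge_tip [([564.0, 238.0, 11.0], 0.69), ([724.0, 189.0, -2.0], 0.52)]
gauge_grip [([616.0, 155.0, 40.0], 0.83), ([778.0, 107.0, 32.0], 0.72)]
jar [([471.0, 186.0, -1.0], 0.87)]
cork [([534.0, 412.0, -4.0], 0.49), ([553.0, 263.0, 11.0], 0.2)]
caliper [([654.0, 310.0, 6.0], 0.7)]
{'t': 1.0, 'qpos': [1.279, 0.423, 1.63, -0.0, 1.089, -0.019], 'qvel': [-0.0, 0.0, 0.001, 0.001, -0.002, -0.001], 'joint_torque': [-0.0, -54.458, -27.405, 0.065, 0.017, -0.0], 'ee_pos': [168.364, 601.872, 222.676], 'orientation': [2.503, 1.899, -0.0], 'ft_force': [0.233, 0.269, -1.045], 'moment': [0.056, 0.048, -0.018], 'width': 87.736}
```

View pics/side0.png

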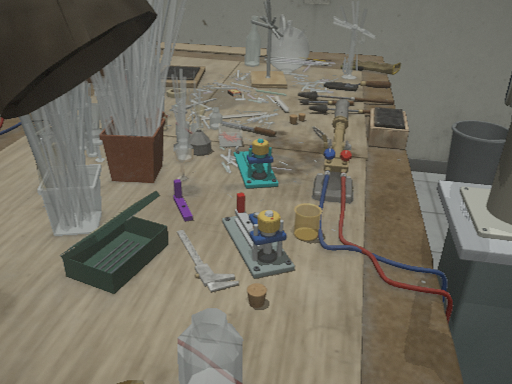

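View pics/top0.png

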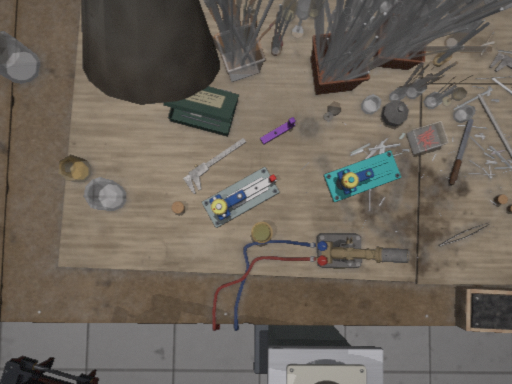

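The side picture shows a grey stand with yellow collar at (268,222) and red grip at (241,202). The turquoise stand is at (258,150) and the loose purple gauge at (182,200).

Candidates:
- **Stand:** the grey one, top (220,205), versus the turquoise one, top (350,180). I choose grey.
- **Gauge:** the steel bar with the red grip, top (272,178), versus purple, top (280,130). I choose the red grip in the grey stand's channel.

I'll check that choice in a close crop.

```bash
cat > h.py <<'E'
from workcell import ctrl
import cv2,numpy as np
from scipy.spatial.transform import Rotation as Ro
def proj(im,P):
    c=im["R"]@np.asarray(P,float)+im["t"]; u=im["camera_matrix"]@c; return u[:2]/u[2]
def tri(ims,pix):
    A=[];b=[]
    for im,(u,v) in zip(ims,pix):
        K,R,t=im["camera_matrix"],im["R"],im["t"]
        d=R.T@np.linalg.inv(K)@[u,v,1]; d/=np.linalg.norm(d); C=-R.T@t
        M=np.eye(3)-np.outer(d,d); A.append(M); b.append(M@C)
    return np.linalg.lstsq(np.vstack(A),np.hstack(b),rcond=None)[0]
def rel(target,yaw):
    # shift (units) & turn about tool z (units) from present commanded~measured pose, tool down
    o=ctrl.get_obs(); R=Ro.from_rotvec(o["orientation"]).as_matrix()
    s=R.T@(np.asarray(target,float)-o["ee_pos"])
    y0=np.arctan2(R[1,0],R[0,0])
    print("shift/150",(s/150).round(3),"rz/60deg",round(-(yaw-y0)/(np.pi/3),3),"yaw0",round(y0,3),"tilt",R[:,2].round(3))
E
python3 - <<'E'
from h import *
S=ctrl.get_image("side");T=ctrl.get_image("top")
res={}
for n,im,(x0,y0,w,h) in (("side",S,(215,180,120,100)),("top",T,(190,155,110,80))):
    c=im["pixels"][y0:y0+h,x0:x0+w]
    cv2.imwrite(f"pics/{n}_c1.png",cv2.resize(c[:,:,::-1],None,fx=6,fy=6,interpolation=cv2.INTER_CUBIC))
    hsv=cv2.cvtColor(im["pixels"],cv2.COLOR_RGB2HSV)
    m=np.zeros(hsv.shape[:2],bool); m[y0:y0+h,x0:x0+w]=1
    red=m&((hsv[...,0]<5)|(hsv[...,0]>172))&(hsv[...,1]>150)
    ye=m&(hsv[...,0]>18)&(hsv[...,0]<30)&(hsv[...,1]>140)
    for k,q in(("red",red),("ye",ye)):
        v,u=np.nonzero(q); print(n,k,len(u),u.min(),u.max(),v.min(),v.max(),u.mean().round(1),v.mean().round(1)); res[n,k]=(u.mean(),v.mean())
for k in("red","ye"): print(k,tri((S,T),(res["side",k],res["top",k])).round(1))
for P in ((535,297,113),(535,297,107),(613,155,68),(564,244,12)): print(P,proj(S,P).round(1),proj(T,P).round(1))
E
```

```text
side red 97 237 244 193 211 240.2 201.5Traceback (most recent call last):
  File "<stdin>", line 12, in <module>
    return umr_minimum(a, axis, None, out, keepdims, initial, where)
ValueError: zero-size array to reduction operation minimum which has no identity
```

```bash
ls pics
```

```text
side0.png
side_c1.png
top0.png
```

View pics/side_c1.png

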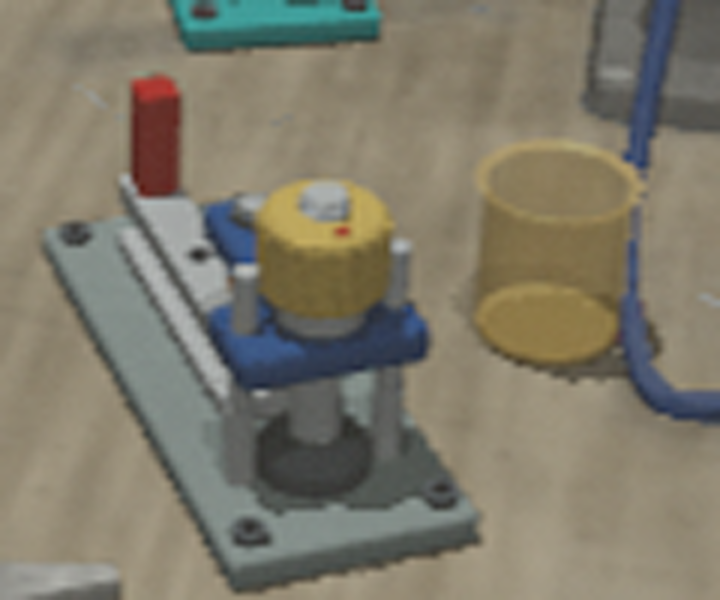

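The crop confirms the choice: grey stand, red grip at (241,202), steel bar in the channel. There are also two guide posts beside the collar, with tops at about side pixels (256,225) and (282,221). They matter for how the fingers turn, so I'll measure them.

```bash
python3 - <<'E'
from h import *
S=ctrl.get_image("side");T=ctrl.get_image("top")
np.savez("i0.npz",S=S["pixels"],T=T["pixels"])
import pickle; pickle.dump((S,T),open("i0.pkl","wb"))
for n,im,(x0,y0,w,h) in (("side",S,(240,200,60,55)),("top",T,(195,160,95,70))):
    c=im["pixels"][y0:y0+h,x0:x0+w]; f=13 if n=="side" else 8
    cv2.imwrite(f"pics/{n}_c2.png",cv2.resize(c[:,:,::-1],None,fx=f if n!="side" else 10,fy=f if n!="side" else 10,interpolation=cv2.INTER_CUBIC))
for P in ((535,297,113),(535,297,107),(535,297,12),(613,155,68),(564,244,12)): print(P,proj(S,P).round(1),proj(T,P).round(1))
E
```

```text
(535, 297, 113) [267.7 212.3] [217.6 205.1]
(535, 297, 107) [267.6 215.1] [217.7 205.2]
(535, 297, 12) [265.5 257.8] [219.9 206.8]
(613, 155, 68) [241.2 192.9] [272.7 177.5]
(564, 244, 12) [255.5 240.6] [239.2 196.7]
```

View pics/side_c2.png

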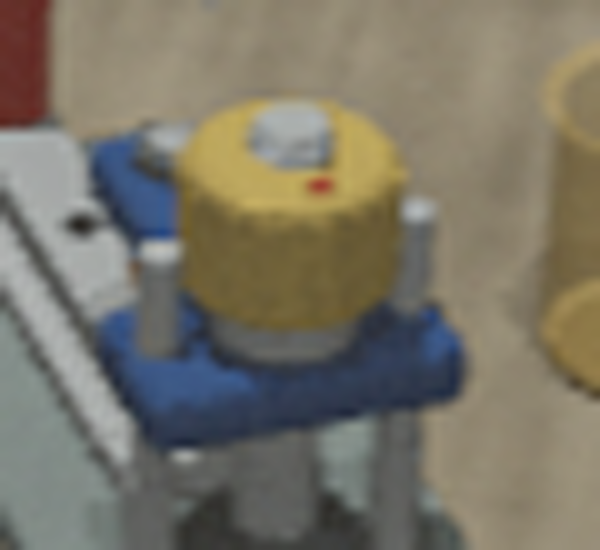

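View pics/top_c2.png

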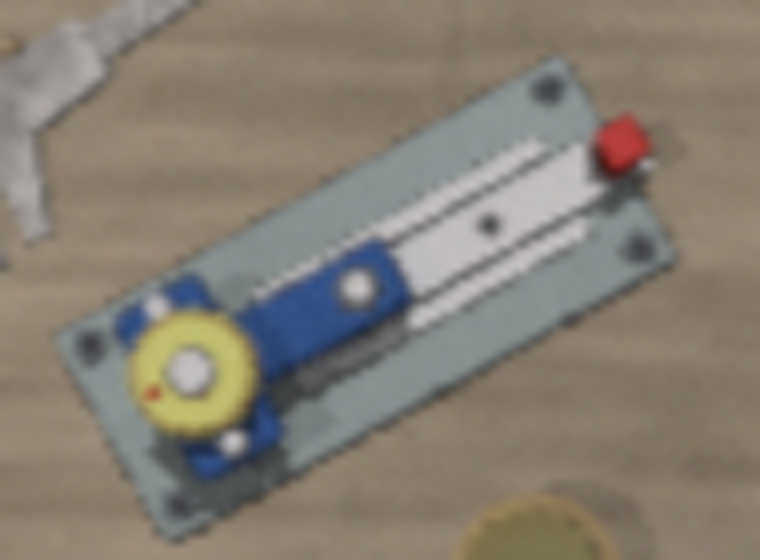

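```bash
python3 - <<'E'
from h import *
import pickle; S,T=pickle.load(open("i0.pkl","rb"))
p={"post1":((256,224.5),(214.7,198.4)),"post2":((281.8,220.6),(224,215.3)),
"rodtop":((269.2,212),(195+190/8-.5,160+371/8-.5)),"griptop":((241.0,193.8),(195+622/8-.5,160+143/8-.5)),
"armscrew":((240+16.7,200+14),(195+357/8-.5,160+288/8-.5))}
r={k:tri((S,T),v) for k,v in p.items()}
for k,v in r.items(): print(k,v.round(1), "reproj",np.round(proj(S,v)-p[k][0],1),np.round(proj(T,v)-p[k][1],1))
m=(r["post1"]+r["post2"])/2; print("mid",m,"half",np.linalg.norm((r["post1"]-r["post2"])[:2])/2)
d=r["griptop"]-r["rodtop"]; print("dir",np.degrees(np.arctan2(d[1],d[0])),np.hypot(*d[:2]))
E
```

```text
post1 [553.8 306.3  89.9] reproj [0.2 0. ] [-0.  -0.2]
post2 [510.1 281.4  89.4] reproj [0. 0.] [-0. -0.]
rodtop [532.9 295.2 112.9] reproj [-0.1 -0. ] [0.  0.1]
griptop [613.3 156.   66.4] reproj [-0.1 -0. ] [0.  0.1]
armscrew [563.3 243.4  74. ] reproj [0.1 0. ] [-0.  -0.1]
mid [531.9100554  293.84672828  89.67735848] half 25.166331678953668
dir -59.982254219677046 160.75888733551184
```

```bash
python3 - <<'E'
from h import *
import pickle; S,T=pickle.load(open("i0.pkl","rb"))
for im in (S,T): print("cam",(-im["R"].T@im["t"]).round())
for a in ((155,15),(0,115),(80,70)):
  for b in ((150,103),(218,75),(85,75)):
    v=tri((S,T),(a,b)); print(a,b,v.round(),"rp",np.round(proj(S,v)-a),np.round(proj(T,v)-b))
rel((633,121,200),0.52); 
E
```

```text
cam [ 438. 1032.  553.]
cam [ 488.  229. 1159.]
(155, 15) (150, 103) [691. 393. 457.] rp [-2. -1.] [1. 2.]
(155, 15) (218, 75) [742. 277. 441.] rp [-6. -2.] [2. 5.]
(155, 15) (85, 75) [691. 480. 483.] rp [-32. -15.] [ 9. 24.]
(0, 115) (150, 103) [804. 473. 313.] rp [61. 13.] [-20. -32.]
(0, 115) (218, 75) [898. 339. 259.] rp [57. 11.] [-20. -35.]
(0, 115) (85, 75) [797. 561. 354.] rp [20.  7.] [ -6. -10.]
(80, 70) (150, 103) [750. 430. 376.] rp [26.  8.] [ -8. -17.]
(80, 70) (218, 75) [823. 302. 340.] rp [22.  7.] [ -7. -17.]
(80, 70) (85, 75) [746. 519. 412.] rp [-9. -4.] [3. 6.]
shift/150 [-2.253  3.847  0.151] rz/60deg 0.743 yaw0 1.298 tilt [ 0.  0. -1.]
```

move_arm([
  [[-0.11,0.19,0],[0,0,0]],
  [[-0.22,0.38,0],[0,0,0]],
  [[-0.33,0.57,0],[0,0,0]],
  [[-0.45,0.76,0],[0,0,0]],
  [[-0.56,0.96,0],[0,0,0]],
], gripper=0)

```text
t: 1.82
ee_pos: [285.0, 481.4, 222.8]
orientation: [-2.503, -1.899, -0.0]
ft_force: [0.3, 0.4, 0.1]
width: 41.5
```

move_arm([
  [[-0.11,0.19,0],[0,0,0]],
  [[-0.22,0.38,0],[0,0,0]],
  [[-0.33,0.57,0],[0,0,0]],
  [[-0.45,0.76,0],[0,0,0]],
  [[-0.56,0.96,0],[0,0,0]],
])

```text
t: 2.45
ee_pos: [401.1, 361.7, 222.8]
orientation: [-2.503, -1.899, -0.0]
ft_force: [0.2, -0.9, 0.2]
width: 0.7
```

move_arm([
  [[-0.11,0.19,0],[0,0,0]],
  [[-0.22,0.38,0],[0,0,0]],
  [[-0.33,0.57,0],[0,0,0]],
  [[-0.45,0.76,0],[0,0,0]],
  [[-0.56,0.96,0],[0,0,0]],
])

```text
t: 3.08
ee_pos: [517.2, 241.9, 222.8]
orientation: [-2.503, -1.899, -0.0]
ft_force: [0.7, -0.3, 0.2]
width: 0.6
```

move_arm([
  [[-0.11,0.19,0],[0,0,0.15]],
  [[-0.22,0.38,0],[0,0,0.3]],
  [[-0.33,0.57,0],[0,0,0.45]],
  [[-0.45,0.76,0],[0,0,0.6]],
  [[-0.56,0.96,0],[0,0,0.74]],
])

```text
t: 3.7
ee_pos: [633.2, 122.2, 222.7]
orientation: [-3.037, -0.805, 0.0]
ft_force: [0.2, -0.8, 0.5]
width: 0.1
```

```bash
python3 - <<'E'
from h import *
o=ctrl.get_obs(); print(o["t"],o["ee_pos"],o["ft_force"],o["qpos"].round(2) if hasattr(o["qpos"],"round") else o["qpos"])
rel((633,121,32),0.52)
S=ctrl.get_image("side");T=ctrl.get_image("top")
cv2.imwrite("pics/side2.png",S["pixels"][:,:,::-1]); cv2.imwrite("pics/top2.png",cv2.resize(T["pixels"][100:280,150:400,::-1],None,fx=3,fy=3))
E
```

```text
3.7 [633.19112233 122.22275955 222.69250852] [ 0.15974501 -0.78037069  0.53453197] [ 0.17  0.45  1.58  0.    1.11 -0.35]
shift/150 [-0.005  0.007  1.271] rz/60deg -0.002 yaw0 0.518 tilt [-0.  0. -1.]
```

View pics/side2.png

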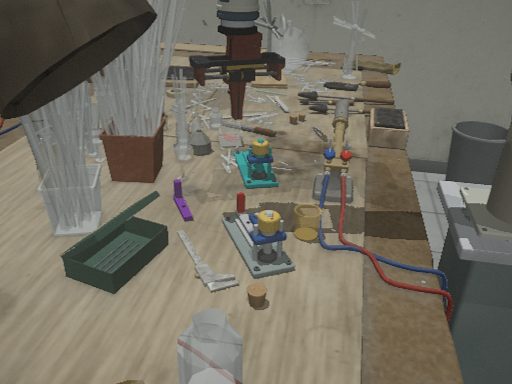

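The closed fingers hang at (237,115), behind and above the red grip, with a clear way down.

move_arm([
  [[0,0,0.17],[0,0,0]],
  [[0,0,0.34],[0,0,0]],
  [[0,0,0.51],[0,0,0]],
  [[0,0,0.68],[0,0,0]],
  [[0,0,0.85],[0,0,0]],
])

```text
t: 4.42
ee_pos: [631.9, 123.8, 94.4]
orientation: [-3.034, -0.816, 0.0]
ft_force: [0.5, 0.1, 0.1]
width: 0.4
```

move_arm([
  [[0,0,0.15],[0,0,0]],
  [[0,0,0.28],[0,0,0]],
  [[0,0,0.38],[0,0,0]],
  [[0,0,0.42],[0,0,0]],
  [[0,0,0.42],[0,0,0]],
])

```text
t: 5.05
ee_pos: [632.5, 123.2, 32.0]
orientation: [-3.035, -0.813, 0.0]
ft_force: [-0.2, -1.1, -0.7]
width: 0.6
```

```bash
python3 - <<'E'
from h import *
o=ctrl.get_obs(); print(o["t"],o["ee_pos"],o["ft_force"])
rod=np.array([533.2,295.2]);d=np.array([.497,-.868])
print((o["ee_pos"][:2]-rod)@d,(o["ee_pos"][:2]-rod)@[.868,.497])
S=ctrl.get_image("side");T=ctrl.get_image("top")
cv2.imwrite("pics/side3.png",cv2.resize(S["pixels"][150:270,190:330,::-1],None,fx=5,fy=5))
E
```

```text
5.05 [632.49526733 123.16364328  32.04303994] [-0.18080816 -1.13825037 -0.73760484]
198.677305497773 0.6862227488930034
```

View pics/side3.png

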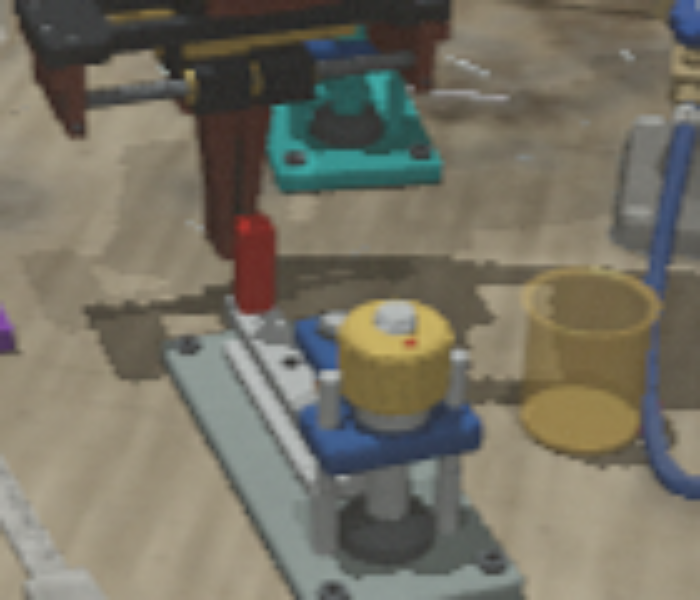

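move_arm([
  [[0,-0.05,0],[0,0,0]],
  [[0,-0.09,0],[0,0,0]],
  [[0,-0.12,0],[0,0,0]],
  [[0,-0.15,0],[0,0,0]],
  [[0,-0.18,0],[0,0,0]],
])

```text
t: 5.78
ee_pos: [619.3, 146.6, 32.4]
orientation: [3.034, 0.812, 0.001]
ft_force: [1.7, -2.0, 1.5]
width: 0.4
```

move_arm([
  [[0,-0.02,0],[0,0,0]],
  [[0,-0.04,0],[0,0,0]],
  [[0,-0.055,0],[0,0,0]],
  [[0,-0.07,0],[0,0,0]],
  [[0,-0.08,0],[0,0,0]],
])

```text
t: 6.4
ee_pos: [613.2, 157.0, 32.3]
orientation: [3.035, 0.812, 0.001]
ft_force: [2.4, -3.4, 3.5]
width: 0.4
```

```bash
python3 - <<'E'
from h import *
o=ctrl.get_obs(); print(o["t"],o["ee_pos"],o["ft_force"])
rod=np.array([533.2,295.2]);d=np.array([.497,-.868])
print((o["ee_pos"][:2]-rod)@d,(o["ee_pos"][:2]-rod)@[.868,.497],np.array(o["ft_force"])[:2]@d)
S=ctrl.get_image("side");T=ctrl.get_image("top")
cv2.imwrite("pics/side4.png",cv2.resize(S["pixels"][150:270,190:330,::-1],None,fx=5,fy=5))
E
```

```text
6.4 [613.18176012 156.96996518  32.31027896] [ 2.41279465 -3.39278405  3.50210579]
159.73460500260992 0.7238404789560147 4.144095495370914
```

View pics/side4.png

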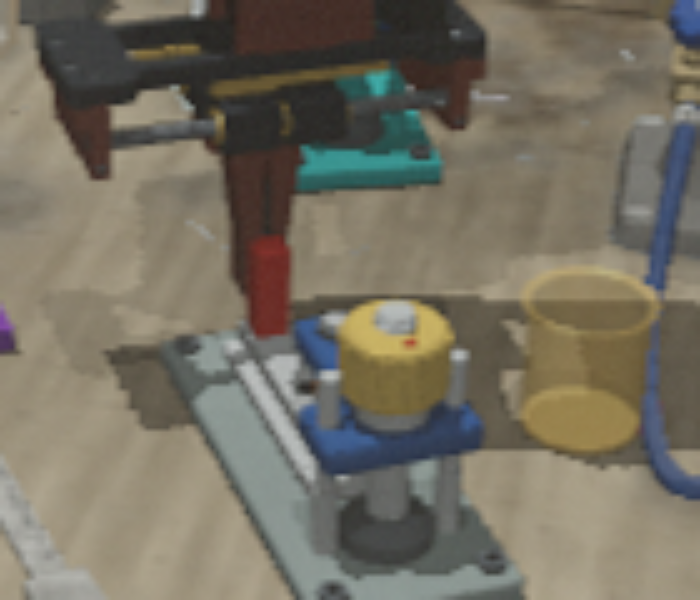

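The grip has moved with the fingers (now at 268,285 in the crop) against about 4 N of sliding force. I'll push on slowly to the end stop.

move_arm([
  [[0,-0.007,0],[0,0,0]],
  [[0,-0.014,0],[0,0,0]],
  [[0,-0.02,0],[0,0,0]],
  [[0,-0.027,0],[0,0,0]],
  [[0,-0.033,0],[0,0,0]],
])

```text
t: 7.12
ee_pos: [610.5, 161.2, 32.2]
orientation: [3.035, 0.812, -0.0]
ft_force: [1.4, -3.3, 2.6]
width: 0.5
```

move_arm([
  [[0,-0.004,0],[0,0,0]],
  [[0,-0.008,0],[0,0,0]],
  [[0,-0.012,0],[0,0,0]],
  [[0,-0.016,0],[0,0,0]],
  [[0,-0.02,0],[0,0,0]],
])

```text
t: 7.75
ee_pos: [610.3, 162.6, 32.4]
orientation: [3.033, 0.813, 0.003]
ft_force: [7.1, -11.2, 2.8]
width: 0.6
```

move_arm([
  [[0,-0.003,0],[0,0,0]],
  [[0,-0.006,0],[0,0,0]],
  [[0,-0.009,0],[0,0,0]],
  [[0,-0.009,0],[0,0,0]],
  [[0,-0.009,0],[0,0,0]],
])

```text
t: 8.38
ee_pos: [610.4, 162.9, 32.7]
orientation: [3.032, 0.812, 0.004]
ft_force: [8.0, -15.3, 3.5]
width: 0.3
```

The push has stalled at 153 mm from the rod axis, as predicted, with 17 N and no further travel, so the gauge is home. Next I back off and rise.

move_arm([
  [[0,0.02,0],[0,0,0]],
  [[0,0.06,0],[0,0,0]],
  [[0,0.12,0],[0,0,0]],
  [[0,0.18,0],[0,0,0]],
  [[0,0.2,0],[0,0,0]],
])

```text
t: 9.0
ee_pos: [623.7, 138.4, 32.1]
orientation: [-3.035, -0.811, 0.0]
ft_force: [0.4, 0.8, -0.2]
width: 0.8
```

move_arm([
  [[0,0,-0.2],[0,0,0]],
  [[0,0,-0.4],[0,0,0]],
  [[0,0,-0.6],[0,0,0]],
  [[0,0,-0.8],[0,0,0]],
  [[0,0,-1],[0,0,0]],
], gripper=1)

```text
t: 9.62
ee_pos: [623.2, 138.9, 183.2]
orientation: [-3.035, -0.812, 0.0]
ft_force: [-0.0, 0.2, 0.5]
width: 47.1
```

```bash
python3 - <<'E'
from h import *
o=ctrl.get_obs(); print(o["t"],o["ee_pos"],o["ft_force"])
S=ctrl.get_image("side");T=ctrl.get_image("top")
import pickle; pickle.dump((S,T),open("i1.pkl","wb"))
cv2.imwrite("pics/side5.png",cv2.resize(S["pixels"][150:270,190:330,::-1],None,fx=5,fy=5))
cv2.imwrite("pics/top5.png",cv2.resize(T["pixels"][150:250,190:310,::-1],None,fx=6,fy=6))
for n in ("side","top"): print([(np.round(x["location"],1),x["p"]) for x in ctrl.pinpoint(n,"gauge_grip")])
for y in (120-60,120,165): rel((533,295,185),np.radians(y))
E
```

```text
9.625 [623.23483048 138.91470648 183.15868538] [-0.03958594  0.16696575  0.53480119]
[(array([775.5, 106.4,  34.6]), 0.91), (array([597.5, 182.4,  41.6]), 0.64)]
[(array([603.3, 179.9,  41.4]), 0.53)]
shift/150 [-0.002 -1.202 -0.019] rz/60deg -0.5 yaw0 0.523 tilt [ 0.001  0.    -1.   ]
shift/150 [-0.002 -1.202 -0.019] rz/60deg -1.5 yaw0 0.523 tilt [ 0.001  0.    -1.   ]
shift/150 [-0.002 -1.202 -0.019] rz/60deg -2.25 yaw0 0.523 tilt [ 0.001  0.    -1.   ]
```

View pics/side5.png

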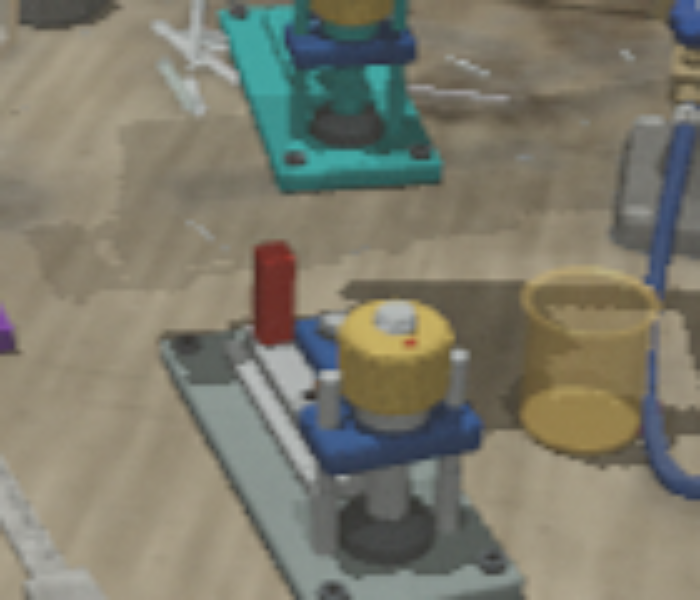

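View pics/top5.png

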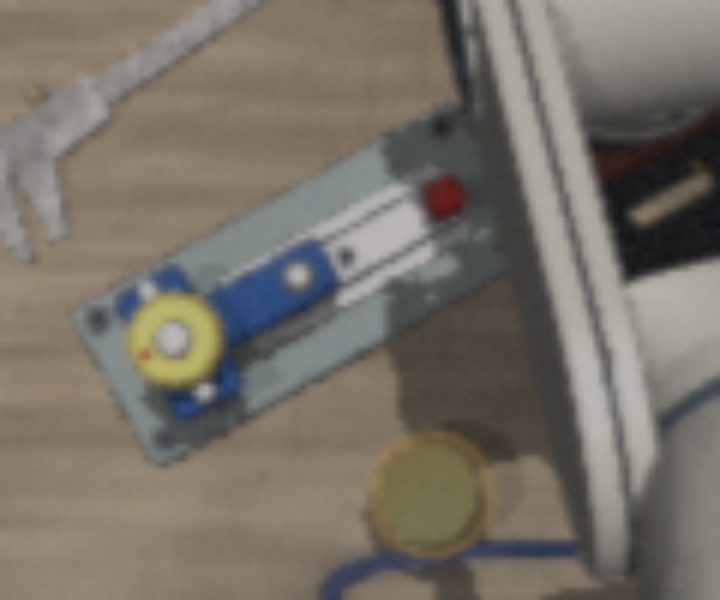

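Both pictures show the grip moved in: crop side (275,290), top (443,197), about 135 mm from the rod, so home. The bystanders are unmoved. Now I go over the collar, with the tool turned to the start of the first stroke.

move_arm([
  [[0,-0.2,0],[0,0,-0.17]],
  [[0,-0.4,0],[0,0,-0.34]],
  [[0,-0.6,0],[0,0,-0.51]],
  [[0,-0.8,0],[0,0,-0.68]],
  [[0,-1,0],[0,0,-0.85]],
])

```text
t: 10.45
ee_pos: [546.9, 269.2, 180.2]
orientation: [-2.383, -2.046, 0.005]
ft_force: [0.1, 0.1, -0.3]
width: 87.6
```

move_arm([
  [[0,0,0],[0,0,-0.16]],
  [[0,0,0],[0,0,-0.32]],
  [[0,0,0],[0,0,-0.48]],
  [[0,0,0],[0,0,-0.64]],
  [[0,0,0],[0,0,-0.8]],
])

```text
t: 11.08
ee_pos: [547.4, 268.5, 180.2]
orientation: [-1.344, -2.837, 0.004]
ft_force: [-1.1, 0.2, -0.2]
width: 87.5
```

```bash
python3 - <<'E'
from h import *
o=ctrl.get_obs(); print(o["t"],o["ee_pos"],o["qpos"],o["width"])
rel((533,295,82),np.radians(165))
E
```

```text
11.075 [547.42025434 268.46000476 180.16010287] [ 4.36387252e-01  4.52303023e-01  1.69440086e+00  9.26325330e-05
  9.98075746e-01 -1.82016519e+00] 87.4542915949827
shift/150 [0.197 0.04  0.654] rz/60deg -0.595 yaw0 2.257 tilt [-0.003 -0.001 -1.   ]
```

move_arm([
  [[0.05,0.01,0],[0,0,-0.12]],
  [[0.1,0.02,0],[0,0,-0.24]],
  [[0.15,0.03,0],[0,0,-0.36]],
  [[0.197,0.04,0],[0,0,-0.48]],
  [[0.197,0.04,0],[0,0,-0.59]],
])

```text
t: 11.7
ee_pos: [533.3, 295.5, 180.1]
orientation: [-0.42, -3.111, 0.003]
ft_force: [-0.7, -0.6, 0.5]
width: 87.9
```

```bash
python3 - <<'E'
from h import *
o=ctrl.get_obs(); print(o["t"],o["ee_pos"],o["qpos"],o["width"])
rel((533,295,82),np.radians(165))
S=ctrl.get_image("side");T=ctrl.get_image("top")
cv2.imwrite("pics/side6.png",cv2.resize(S["pixels"][150:270,190:330,::-1],None,fx=5,fy=5))
E
```

```text
11.7 [533.29869764 295.53758366 180.13697221] [ 4.86463389e-01  4.52356646e-01  1.69437458e+00  1.31891325e-04
  9.98080530e-01 -2.38685833e+00] 87.90813348095354
shift/150 [-0.001 -0.003  0.654] rz/60deg -0.006 yaw0 2.873 tilt [-0.003 -0.001 -1.   ]
```

View pics/side6.png

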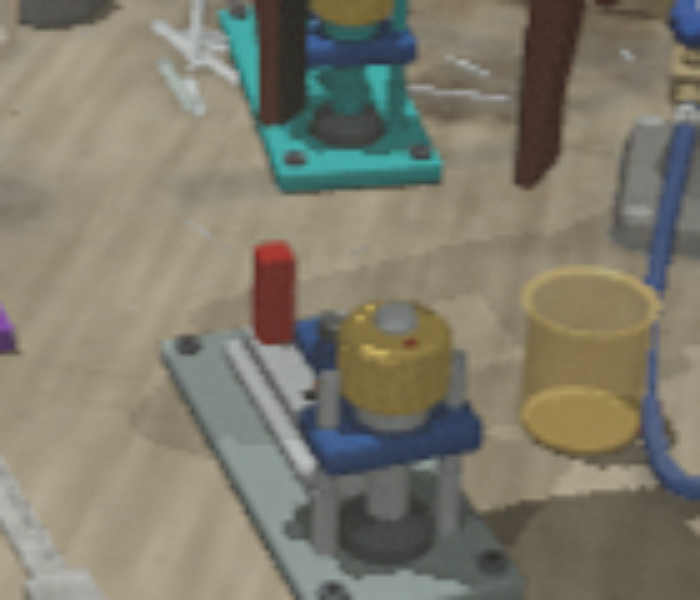

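The open fingers straddle the collar evenly (crop 282 and 540, collar at 397). Going down.

move_arm([
  [[0,0,0.15],[0,0,0]],
  [[0,0,0.3],[0,0,0]],
  [[0,0,0.45],[0,0,0]],
  [[0,0,0.58],[0,0,0]],
  [[0,0,0.65],[0,0,0]],
])

```text
t: 12.42
ee_pos: [533.8, 295.2, 82.9]
orientation: [-0.429, -3.11, 0.002]
ft_force: [-0.0, 0.7, 0.8]
width: 87.8
```

move_arm([
  [[0,0,0],[0,0,0]],
  [[0,0,0],[0,0,0]],
  [[0,0,0],[0,0,0]],
  [[0,0,0],[0,0,0]],
  [[0,0,0],[0,0,0]],
], gripper=0.3)

```text
t: 13.05
ee_pos: [533.7, 295.9, 85.0]
orientation: [-0.428, -3.111, -0.0]
ft_force: [-6.5, 5.8, 9.3]
width: 41.5
```

```bash
python3 - <<'E'
from h import *
o=ctrl.get_obs(); print(o["t"],o["ee_pos"],o["ft_force"],o["moment"],o["width"])
S=ctrl.get_image("side");T=ctrl.get_image("top")
cv2.imwrite("pics/side7.png",cv2.resize(S["pixels"][150:270,190:330,::-1],None,fx=5,fy=5))
E
```

```text
13.05 [533.74426008 295.87762894  84.96045526] [-6.45954006  5.76909277  9.31079127] [ 1.00223749  1.02855232 -0.14442687] 41.4742889436233
```

View pics/side7.png

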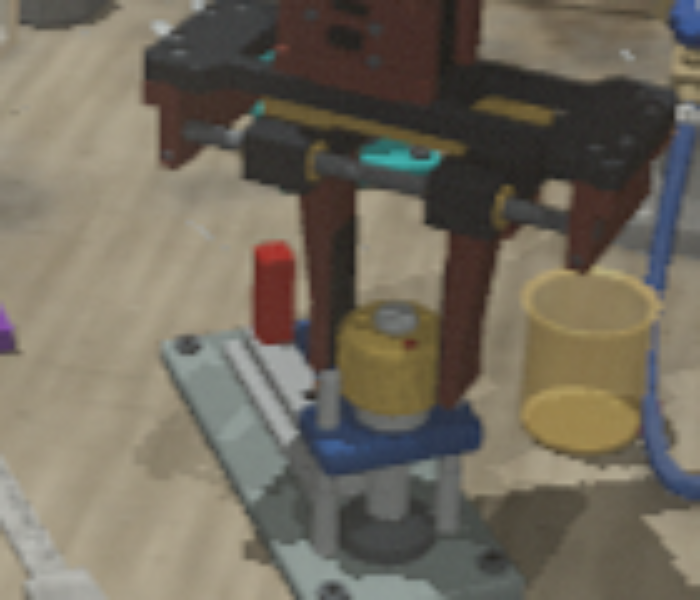

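The jaws hold the collar (width 41.5 mm). Now the first stroke, clockwise, following the collar down.

move_arm([
  [[0,0,0.006],[0,0,0.14]],
  [[0,0,0.012],[0,0,0.28]],
  [[0,0,0.019],[0,0,0.42]],
  [[0,0,0.025],[0,0,0.56]],
  [[0,0,0.031],[0,0,0.7]],
])

```text
t: 13.78
ee_pos: [533.5, 296.2, 80.3]
orientation: [-1.52, -2.747, 0.001]
ft_force: [-6.7, 3.7, 5.3]
width: 41.5
```

```bash
cat >> h.py <<'E'
def st():
    o=ctrl.get_obs(); R=Ro.from_rotvec(o["orientation"]).as_matrix()
    print("t",o["t"],"pos",o["ee_pos"].round(1),"yaw",np.degrees(np.arctan2(R[1,0],R[0,0])).round(1),"F",o["ft_force"].round(1),"M",o["moment"].round(3),"w",round(float(o["width"]),1),"q6",round(float(o["qpos"][5]),2),"tau6",round(float(o["joint_torque"][5]),3))
def snap(n,box=(230,190,75,70),f=8,cam="side"):
    S=ctrl.get_image(cam); x,y,w,h=box
    cv2.imwrite(f"pics/{n}.png",cv2.resize(S["pixels"][y:y+h,x:x+w,::-1],None,fx=f,fy=f,interpolation=cv2.INTER_CUBIC)); return S
E
python3 -c "
from h import *
st(); snap('s8')"
```

```text
t 13.775 pos [533.5 296.2  80.3] yaw 122.1 F [-6.7  3.7  5.3] M [0.743 1.114 0.107] w 41.5 q6 -1.65 tau6 -1.459
```

View pics/s8.png

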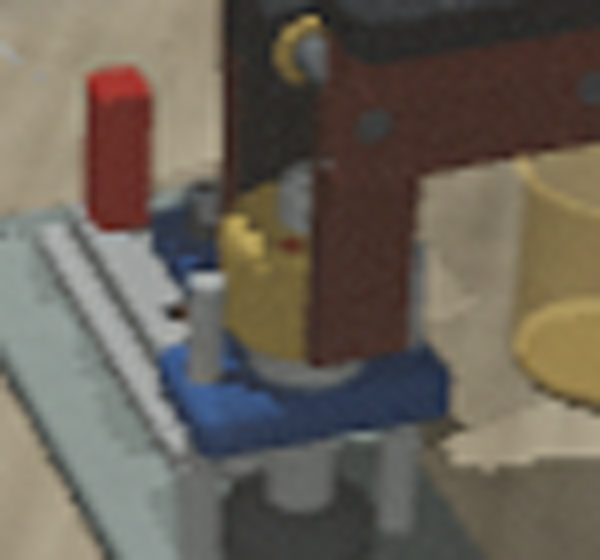

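move_arm([
  [[0,0,0.006],[0,0,0.14]],
  [[0,0,0.012],[0,0,0.28]],
  [[0,0,0.019],[0,0,0.42]],
  [[0,0,0.025],[0,0,0.56]],
  [[0,0,0.031],[0,0,0.7]],
])

```text
t: 14.45
ee_pos: [533.5, 296.5, 75.7]
orientation: [-2.404, -2.02, 0.001]
ft_force: [-6.6, 5.0, 4.6]
width: 41.4
```

```bash
python3 -c "
from h import *
st(); snap('s9')"
```

```text
t 14.45 pos [533.5 296.5  75.7] yaw 80.1 F [-6.6  5.   4.6] M [0.971 1.157 0.136] w 41.4 q6 -0.91 tau6 -1.456
```

View pics/s9.png

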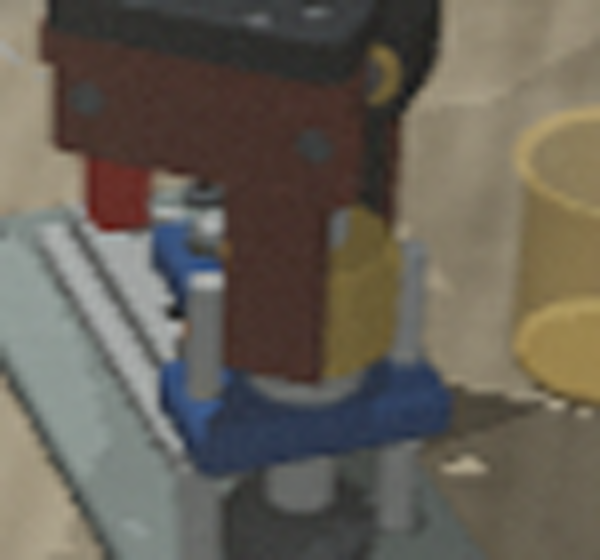

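Collar and arm sank about 9.5 mm as expected, and the moment is still near pure friction. I'll open, turn back and regrasp.

move_arm([
  [[0,0,0],[0,0,0]],
  [[0,0,0],[0,0,0]],
  [[0,0,0],[0,0,0]],
  [[0,0,0],[0,0,0]],
  [[0,0,0],[0,0,0]],
], gripper=1)

```text
t: 15.12
ee_pos: [534.6, 295.6, 75.3]
orientation: [2.4, 2.027, 0.0]
ft_force: [0.4, 0.7, -0.4]
width: 86.3
```

```bash
python3 -c "
from h import *
st(); rel((533.2,295.5,74.5),np.radians(163));snap('s10')"
```

```text
t 15.125 pos [534.6 295.6  75.3] yaw 80.4 F [ 0.4  0.7 -0.4] M [ 0.006 -0.005  0.023] w 86.3 q6 -0.92 tau6 -0.002
shift/150 [-0.002 -0.009  0.006] rz/60deg -1.377 yaw0 1.403 tilt [ 0. -0. -1.]
```

View pics/s10.png

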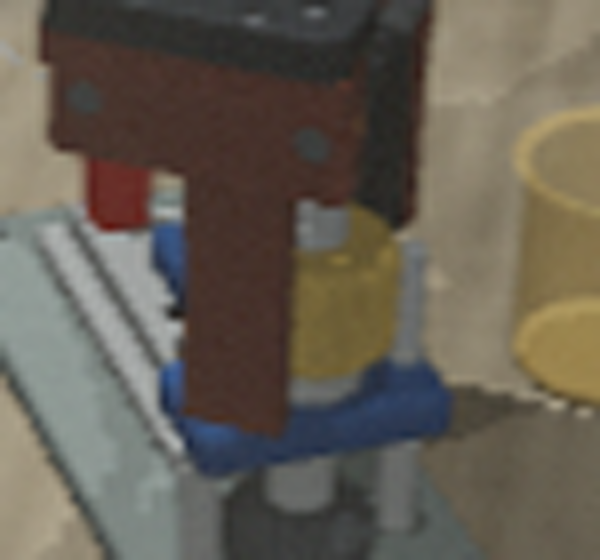

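move_arm([
  [[0.006,-0.012,0],[0,0,-0.14]],
  [[0.006,-0.012,0],[0,0,-0.28]],
  [[0.006,-0.012,0],[0,0,-0.42]],
  [[0.006,-0.012,0],[0,0,-0.56]],
  [[0.006,-0.012,0],[0,0,-0.7]],
])

```text
t: 15.8
ee_pos: [532.9, 296.8, 75.4]
orientation: [1.507, 2.756, 0.0]
ft_force: [-0.0, 0.0, 0.1]
width: 88.2
```

move_arm([
  [[0,0,0],[0,0,-0.14]],
  [[0,0,0],[0,0,-0.28]],
  [[0,0,0],[0,0,-0.42]],
  [[0,0,0.01],[0,0,-0.56]],
  [[0,0,0.01],[0,0,-0.68]],
])

```text
t: 16.42
ee_pos: [532.9, 296.8, 73.8]
orientation: [-0.453, -3.109, 0.0]
ft_force: [0.8, -0.1, 0.8]
width: 87.9
```

```bash
python3 -c "
from h import *
st(); snap('s11')"
```

```text
t 16.425 pos [532.9 296.8  73.8] yaw 163.4 F [ 0.8 -0.1  0.8] M [0.101 0.072 0.003] w 87.9 q6 -2.36 tau6 1.243
```

View pics/s11.png

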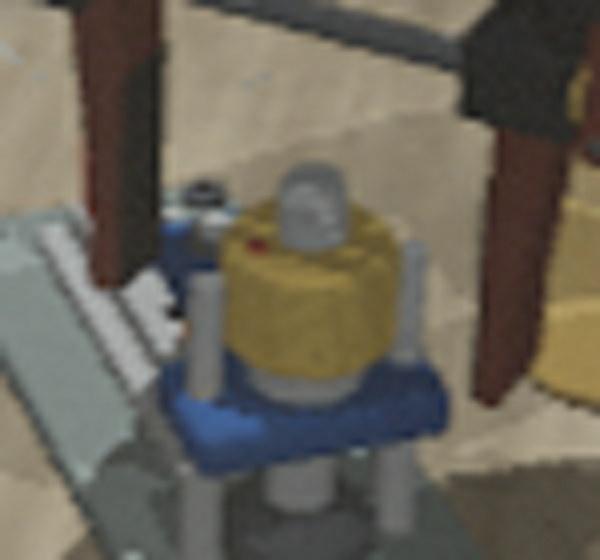

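```bash
python3 -c "
from h import *
import pickle; S,T=pickle.load(open('i0.pkl','rb'))
print((proj(S,(580,143,13))-[230,190])*8)
d=np.array([.497,-.868])
a=np.array([533,295.5])
for z in (74,64.5): print(z,(proj(S,(*(a+60*d),z))-[230,190])*8)
"
```

```text
[212.38771167 191.97086963]
74 [216.84175115 192.62189838]
64.5 [215.61301357 225.83675158]
```

move_arm([
  [[0,0,0],[0,0,0]],
  [[0,0,0],[0,0,0]],
  [[0,0,0],[0,0,0]],
  [[0,0,0],[0,0,0]],
  [[0,0,0],[0,0,0]],
], gripper=0.3)

```text
t: 17.1
ee_pos: [533.7, 296.8, 74.0]
orientation: [0.459, 3.106, 0.0]
ft_force: [10.0, -7.4, -5.5]
width: 41.5
```

```bash
python3 -c "
from h import *
st()"
```

```text
t 17.1 pos [533.7 296.8  74. ] yaw 163.2 F [10.  -7.4 -5.5] M [-1.06  -1.18  -0.057] w 41.5 q6 -2.36 tau6 -0.08
```

The dark disc at (205,190) is just the base bolt; the arm screw is at (207,235), as predicted. Now the second stroke in short steps, watching the moment.

move_arm([
  [[-0.005,-0.002,0.002],[0,0,0.05]],
  [[-0.005,-0.002,0.004],[0,0,0.1]],
  [[-0.005,-0.002,0.007],[0,0,0.15]],
  [[-0.005,-0.002,0.009],[0,0,0.2]],
  [[-0.005,-0.002,0.011],[0,0,0.25]],
])

```text
t: 17.73
ee_pos: [533.8, 296.6, 72.3]
orientation: [0.864, 3.02, 0.001]
ft_force: [-0.0, 0.5, -0.4]
width: 41.4
```

```bash
python3 -c "
from h import *
st()"
```

```text
t 17.725 pos [533.8 296.6  72.3] yaw 148.1 F [-0.   0.5 -0.4] M [0.272 0.085 0.057] w 41.4 q6 -2.1 tau6 -0.427
```

move_arm([
  [[0,0,0.002],[0,0,0.05]],
  [[0,0,0.004],[0,0,0.1]],
  [[0,0,0.007],[0,0,0.15]],
  [[0,0,0.009],[0,0,0.2]],
  [[0,0,0.011],[0,0,0.25]],
])

```text
t: 18.35
ee_pos: [533.8, 296.6, 70.7]
orientation: [1.251, 2.881, 0.001]
ft_force: [1.4, 1.3, -0.7]
width: 41.6
```

```bash
python3 -c "
from h import *
st()
snap('s12')"
```

```text
t 18.35 pos [533.8 296.6  70.7] yaw 133.1 F [ 1.4  1.3 -0.7] M [0.324 0.043 0.189] w 41.6 q6 -1.84 tau6 -0.426
```

View pics/s12.png

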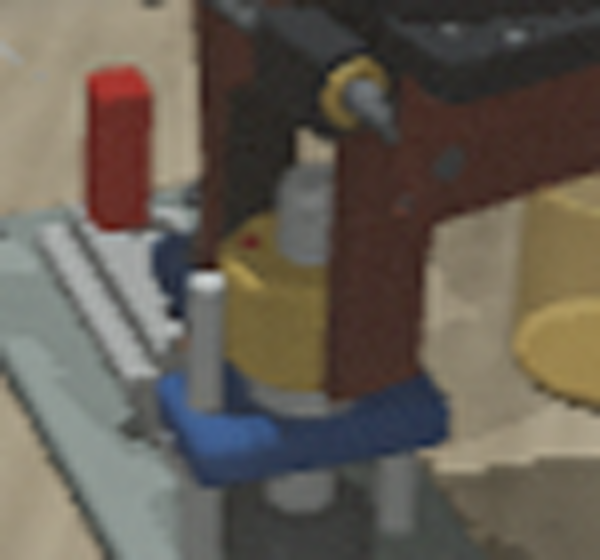

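```bash
cat >> h.py <<'E'
def avg(n=6):
    a=[];f=[]
    for i in range(n):
        o=ctrl.get_obs(); a.append(o["moment"][2]); f.append(o["ft_force"]); ctrl.get_image("side")
    st(); print("Mz",np.round(a,3),"mean",np.mean(a).round(3),"F",np.mean(f,0).round(1))
E
python3 -c "
from h import *
avg()"
```

```text
t 18.7 pos [533.8 296.6  70.6] yaw 133.2 F [ 1.2  2.  -1.2] M [ 0.455 -0.171 -0.203] w 41.1 q6 -1.84 tau6 -0.163
Mz [ 0.032 -0.132 -0.189 -0.188 -0.163 -0.156] mean -0.133 F [ 1.4  0.8 -1.3]
```

move_arm([
  [[0,0,0.002],[0,0,0.05]],
  [[0,0,0.004],[0,0,0.1]],
  [[0,0,0.007],[0,0,0.15]],
  [[0,0,0.009],[0,0,0.2]],
  [[0,0,0.011],[0,0,0.25]],
])

```text
t: 19.32
ee_pos: [533.8, 296.6, 69.0]
orientation: [1.615, 2.694, 0.001]
ft_force: [2.2, 2.2, -1.7]
width: 41.4
```

```bash
python3 -c "
from h import *
avg()"
```

```text
t 19.625 pos [533.8 296.6  69. ] yaw 118.2 F [ 2.6  3.6 -2. ] M [ 0.664 -0.301 -0.186] w 41.5 q6 -1.58 tau6 -0.151
Mz [ 0.196  0.024 -0.079 -0.159 -0.143 -0.127] mean -0.048 F [ 2.2  2.1 -1.8]
```

The static readings relax, so only the readings at the end of a moving call count. I'll go on with short slow steps and record the moment, tau6 and joint speed.

```bash
cat >> h.py <<'E'
def q():
    o=ctrl.get_obs(); R=Ro.from_rotvec(o["orientation"]).as_matrix()
    print("t",round(o["t"],2),"yaw",np.degrees(np.arctan2(R[1,0],R[0,0])).round(2),"z",round(o["ee_pos"][2],1),"Mz",round(o["moment"][2],3),"tau6",round(o["joint_torque"][5],3),"w6",round(o["qvel"][5],3),"F",o["ft_force"].round(1))
E
python3 -c "
from h import *
q()"
```

```text
t 19.62 yaw 118.21 z 69.0 Mz -0.186 tau6 -0.151 w6 0.004 F [ 2.6  3.6 -2. ]
```

move_arm([
  [[0,0,0.001],[0,0,0.02]],
  [[0,0,0.002],[0,0,0.04]],
  [[0,0,0.003],[0,0,0.06]],
  [[0,0,0.0035],[0,0,0.08]],
  [[0,0,0.0045],[0,0,0.1]],
])

```text
t: 20.25
ee_pos: [533.8, 296.5, 68.3]
orientation: [1.754, 2.606, 0.001]
ft_force: [4.2, 4.2, -1.5]
width: 41.6
```

```bash
python3 -c "
from h import *
q()"
```

```text
t 20.25 yaw 112.09 z 68.3 Mz 0.141 tau6 -0.086 w6 0.166 F [ 4.2  4.2 -1.5]
```

move_arm([
  [[0,0,0.001],[0,0,0.02]],
  [[0,0,0.002],[0,0,0.04]],
  [[0,0,0.003],[0,0,0.06]],
  [[0,0,0.0035],[0,0,0.08]],
  [[0,0,0.0045],[0,0,0.1]],
])

```text
t: 20.88
ee_pos: [533.8, 296.6, 67.7]
orientation: [1.888, 2.51, 0.001]
ft_force: [3.1, 3.3, -2.0]
width: 41.2
```

```bash
python3 -c "
from h import *
q()"
```

```text
t 20.88 yaw 106.09 z 67.7 Mz 0.143 tau6 -0.086 w6 0.166 F [ 3.1  3.3 -2. ]
```

move_arm([
  [[0,0,0.001],[0,0,0.02]],
  [[0,0,0.002],[0,0,0.04]],
  [[0,0,0.003],[0,0,0.06]],
  [[0,0,0.0035],[0,0,0.08]],
  [[0,0,0.0045],[0,0,0.1]],
])

```text
t: 21.5
ee_pos: [533.8, 296.5, 67.0]
orientation: [2.017, 2.408, 0.001]
ft_force: [3.5, 3.8, -1.8]
width: 41.1
```

```bash
python3 -c "
from h import *
q(); snap('s13')"
```

```text
t 21.5 yaw 100.09 z 67.0 Mz 0.125 tau6 -0.086 w6 0.166 F [ 3.5  3.8 -1.8]
```

View pics/s13.png

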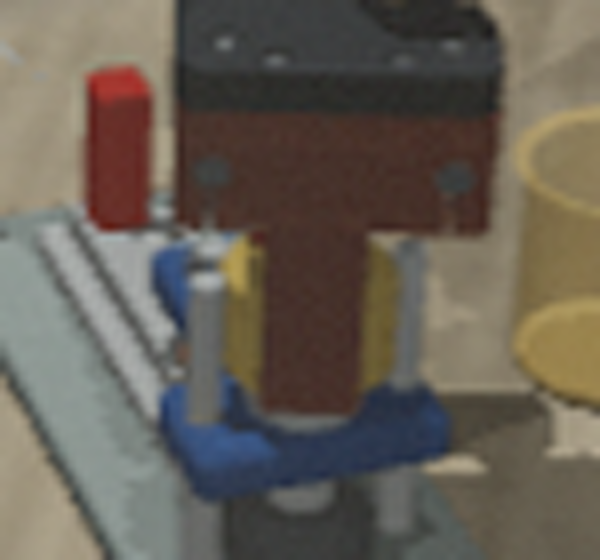

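tau6 is almost noise-free and steady at -0.086, so the foot hasn't touched yet after 16.5 mm. Continuing.

move_arm([
  [[0,0,0.001],[0,0,0.02]],
  [[0,0,0.002],[0,0,0.04]],
  [[0,0,0.003],[0,0,0.06]],
  [[0,0,0.0035],[0,0,0.08]],
  [[0,0,0.0045],[0,0,0.1]],
])

```text
t: 22.18
ee_pos: [533.9, 296.5, 66.3]
orientation: [2.141, 2.299, 0.001]
ft_force: [3.3, 4.7, -1.4]
width: 41.5
```

```bash
python3 -c "
from h import *
q()"
```

```text
t 22.18 yaw 94.09 z 66.3 Mz 0.142 tau6 -0.087 w6 0.166 F [ 3.3  4.7 -1.4]
```

move_arm([
  [[0,0,0.001],[0,0,0.02]],
  [[0,0,0.002],[0,0,0.04]],
  [[0,0,0.003],[0,0,0.06]],
  [[0,0,0.0035],[0,0,0.08]],
  [[0,0,0.0045],[0,0,0.1]],
])

```text
t: 22.8
ee_pos: [533.8, 296.5, 65.7]
orientation: [2.258, 2.184, 0.001]
ft_force: [3.2, 3.0, -2.1]
width: 41.6
```

```bash
python3 -c "
from h import *
q()"
```

```text
t 22.8 yaw 88.1 z 65.7 Mz 0.158 tau6 -0.072 w6 0.167 F [ 3.2  3.  -2.1]
```

move_arm([
  [[0,0,0.001],[0,0,0.02]],
  [[0,0,0.002],[0,0,0.04]],
  [[0,0,0.003],[0,0,0.06]],
  [[0,0,0.0035],[0,0,0.08]],
  [[0,0,0.0045],[0,0,0.1]],
])

```text
t: 23.42
ee_pos: [533.8, 296.5, 65.0]
orientation: [2.369, 2.063, 0.001]
ft_force: [3.9, 4.1, -0.5]
width: 41.3
```

```bash
python3 -c "
from h import *
q()"
```

```text
t 23.43 yaw 82.1 z 65.0 Mz 0.153 tau6 -0.057 w6 0.166 F [ 3.9  4.1 -0.5]
```

Touch came at about yaw 94° (tau6 rising 0.015 per step, 2.4 to 2.7 N each), so the force is now about 5 N. One more step, then regrasp clear of the posts.

move_arm([
  [[0,0,0.001],[0,0,0.02]],
  [[0,0,0.002],[0,0,0.04]],
  [[0,0,0.003],[0,0,0.06]],
  [[0,0,0.0035],[0,0,0.08]],
  [[0,0,0.0045],[0,0,0.1]],
])

```text
t: 24.05
ee_pos: [533.8, 296.5, 64.3]
orientation: [2.474, 1.936, 0.001]
ft_force: [3.1, 4.4, -0.5]
width: 41.3
```

```bash
python3 -c "
from h import *
q();avg(4)"
```

```text
t 24.05 yaw 76.1 z 64.3 Mz 0.171 tau6 -0.042 w6 0.167 F [ 3.1  4.4 -0.5]
t 24.25 pos [533.8 296.5  64.4] yaw 76.1 F [ 3.4  4.3 -1.1] M [ 0.841 -0.645  0.03 ] w 41.5 q6 -0.84 tau6 0.079
Mz [0.171 0.12  0.132 0.077] mean 0.125 F [ 3.2  3.8 -1.6]
```

move_arm([
  [[0,0,0],[0,0,0]],
  [[0,0,0],[0,0,0]],
  [[0,0,0],[0,0,0]],
  [[0,0,0],[0,0,0]],
  [[0,0,0],[0,0,0]],
], gripper=1)

```text
t: 24.88
ee_pos: [533.4, 296.2, 64.2]
orientation: [-2.473, -1.938, 0.0]
ft_force: [0.2, -0.0, -0.6]
width: 86.5
```

```bash
python3 -c "
from h import *
q();avg(1);snap('s14')"
```

```text
t 24.88 yaw 76.16 z 64.2 Mz 0.001 tau6 0.001 w6 -0.001 F [ 0.2 -0.  -0.6]
t 24.925 pos [533.5 296.3  64.2] yaw 76.2 F [ 0.4 -0.4  0.5] M [-0.002 -0.051 -0.05 ] w 87.3 q6 -0.84 tau6 0.001
Mz [0.001] mean 0.001 F [ 0.2 -0.  -0.6]
```

View pics/s14.png

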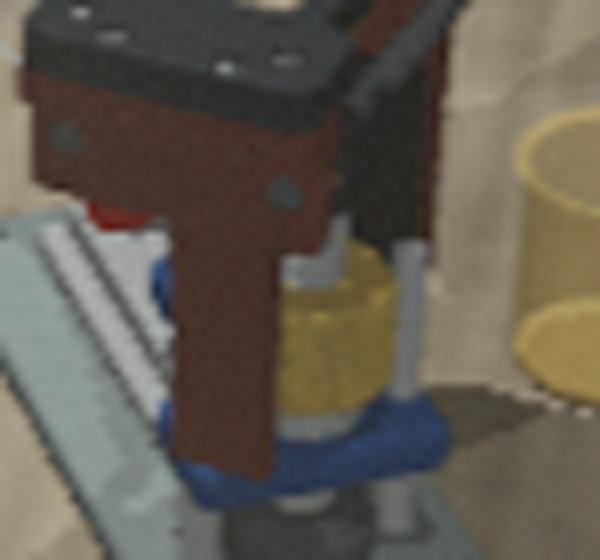

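move_arm([
  [[0,0,0],[0,0,-0.16]],
  [[0,0,0],[0,0,-0.32]],
  [[0,0,0],[0,0,-0.48]],
  [[0,0,0],[0,0,-0.64]],
  [[0,0,0],[0,0,-0.8]],
])

```text
t: 25.6
ee_pos: [533.5, 296.3, 64.2]
orientation: [-1.463, -2.78, 0.0]
ft_force: [0.4, 0.5, -0.2]
width: 88.0
```

move_arm([
  [[0,0,0],[0,0,0]],
  [[0,0,0],[0,0,0]],
  [[0,0,0],[0,0,0]],
  [[0,0,0],[0,0,0]],
  [[0,0,0],[0,0,0]],
], gripper=0.3)

```text
t: 26.22
ee_pos: [533.5, 296.4, 64.2]
orientation: [-1.471, -2.776, -0.0]
ft_force: [-0.7, 1.6, -0.1]
width: 41.1
```

move_arm([
  [[0,0,0.001],[0,0,0.02]],
  [[0,0,0.002],[0,0,0.04]],
  [[0,0,0.003],[0,0,0.06]],
  [[0,0,0.0035],[0,0,0.08]],
  [[0,0,0.0045],[0,0,0.1]],
])

```text
t: 26.85
ee_pos: [533.5, 296.4, 63.6]
orientation: [-1.616, -2.694, -0.0]
ft_force: [-2.1, 0.4, 1.3]
width: 41.2
```

```bash
python3 -c "
from h import *
q();snap('s15')"
```

```text
t 26.85 yaw 118.09 z 63.6 Mz 0.166 tau6 -0.042 w6 0.166 F [-2.1  0.4  1.3]
```

View pics/s15.png

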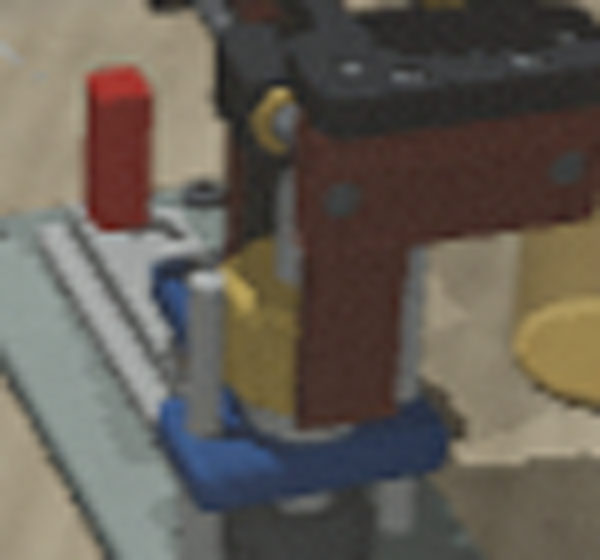

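move_arm([
  [[0,0,0.001],[0,0,0.02]],
  [[0,0,0.002],[0,0,0.04]],
  [[0,0,0.003],[0,0,0.06]],
  [[0,0,0.0035],[0,0,0.08]],
  [[0,0,0.0045],[0,0,0.1]],
])

```text
t: 27.52
ee_pos: [533.5, 296.4, 62.9]
orientation: [-1.755, -2.606, -0.0]
ft_force: [-1.3, 1.5, 1.9]
width: 41.3
```

```bash
python3 -c "
from h import *
q()"
```

```text
t 27.52 yaw 112.09 z 62.9 Mz 0.173 tau6 -0.032 w6 0.166 F [-1.3  1.5  1.9]
```

Correcting tau6 for the vertical tool force (Fz) gives a foot force of about 12 N; the angle past touch gives about 13.3 N. I'll add 2°, then open.

move_arm([
  [[0,0,0],[0,0,0.01]],
  [[0,0,0.001],[0,0,0.02]],
  [[0,0,0.001],[0,0,0.03]],
  [[0,0,0.001],[0,0,0.03]],
  [[0,0,0.001],[0,0,0.03]],
])

```text
t: 28.15
ee_pos: [533.5, 296.4, 62.7]
orientation: [-1.794, -2.579, -0.0]
ft_force: [-1.9, 2.6, 2.2]
width: 41.3
```

```bash
python3 -c "
from h import *
q()"
```

```text
t 28.15 yaw 110.36 z 62.7 Mz 0.077 tau6 0.132 w6 -0.0 F [-1.9  2.6  2.2]
```

move_arm([
  [[0,0,0],[0,0,0]],
  [[0,0,0],[0,0,0]],
  [[0,0,0],[0,0,0]],
  [[0,0,0],[0,0,0]],
  [[0,0,0],[0,0,0]],
], gripper=1)

```text
t: 28.78
ee_pos: [533.6, 296.3, 62.7]
orientation: [1.794, 2.579, -0.0]
ft_force: [-0.4, -0.1, 0.2]
width: 86.5
```

move_arm([
  [[0,0,-0.2],[0,0,0]],
  [[0,0,-0.4],[0,0,0]],
  [[0,0,-0.6],[0,0,0]],
  [[0,0,-0.8],[0,0,0]],
  [[0,0,-1],[0,0,0]],
])

```text
t: 29.4
ee_pos: [533.4, 296.3, 213.7]
orientation: [1.794, 2.579, 0.0]
ft_force: [0.3, 0.1, 0.0]
width: 87.7
```

```bash
python3 -c "
from h import *
q();S=snap('s16');T=snap('t16',(190,150,120,100),6,'top')
import pickle; pickle.dump((S,T),open('i2.pkl','wb'))"
```

```text
t 29.4 yaw 110.37 z 213.7 Mz -0.016 tau6 0.0 w6 -0.001 F [0.3 0.1 0. ]
```

View pics/s16.png

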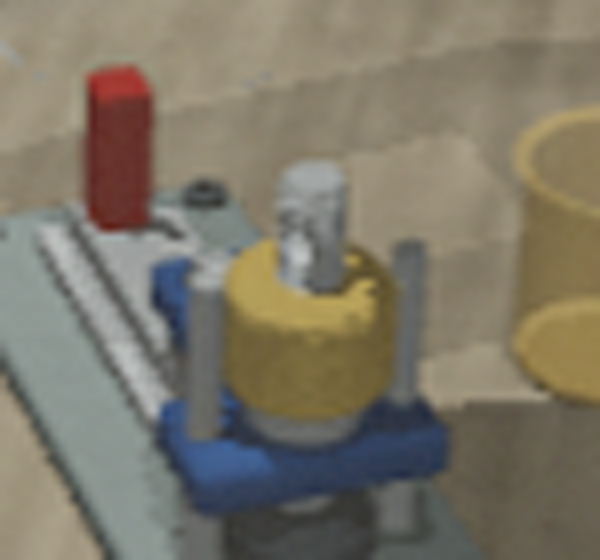

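View pics/t16.png

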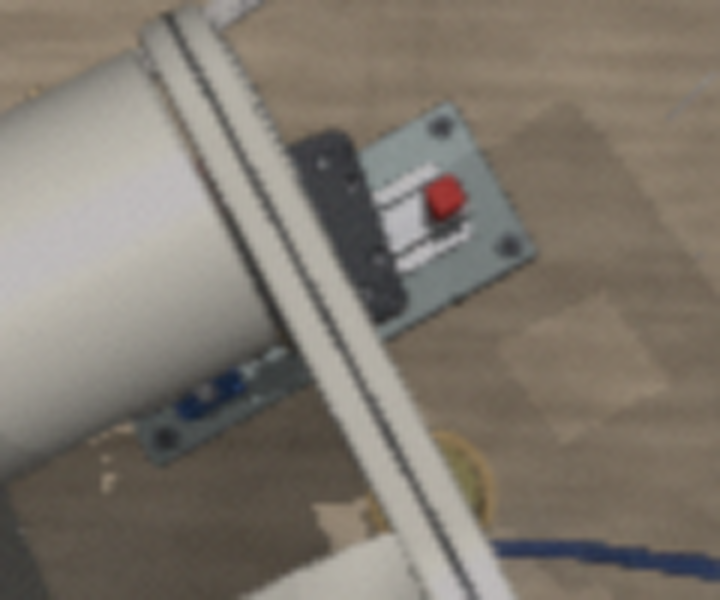

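```bash
python3 - <<'E'
from h import *
import pickle
S0,T0=pickle.load(open("i0.pkl","rb"));S1,T1=pickle.load(open("i1.pkl","rb"));S2,_=pickle.load(open("i2.pkl","rb"))
def match(a,b,box,dy=(0,0),up=8):
    x,y,w,h=box
    A=cv2.resize(cv2.cvtColor(a["pixels"],cv2.COLOR_RGB2GRAY)[y:y+h,x:x+w],None,fx=up,fy=up,interpolation=cv2.INTER_CUBIC)
    Y0,Y1=y-4+dy[0],y+h+4+dy[1]
    B=cv2.resize(cv2.cvtColor(b["pixels"],cv2.COLOR_RGB2GRAY)[Y0:Y1,x-4:x+w+4],None,fx=up,fy=up,interpolation=cv2.INTER_CUBIC)
    r=cv2.matchTemplate(B,A,cv2.TM_CCOEFF_NORMED);_,m,_,l=cv2.minMaxLoc(r)
    return (l[0]/up-4,l[1]/up-4+dy[0],round(m,3))
print("yoke",match(S1,S2,(250,228,37,18),(3,14)))
u=[proj(S0,(533.3,295.8,z)) for z in (62,42)]; print("20mm at rod =",u[1]-u[0])
for n,b in (("grip(1->2)",(238,195,14,20)),("jar",(292,203,32,40)),("cork",(246,283,24,26)),("caliper",(175,228,66,66))):
    print(n,match(S1 if "grip" in n else S0,S2,b))
E
```

```text
yoke (-0.5, 9.375, 0.58)
20mm at rod = [-0.44898436  8.89443622]
grip(1->2) (0.0, 0.25, 0.928)
jar (0.0, 0.0, 0.864)
cork (0.0, 0.0, 0.999)
caliper (0.0, 0.0, 0.997)
```

The yoke sank about 21 mm in the picture (20.8 mm by rotation). The jar, cork and caliper haven't moved and the grip is still home. Handing in.

```bash
python3 -c "
from h import *
print(ctrl.close_job())"
```

```text
the job is handed in; nothing more can be done
None
```

The gauge is home under the arm and nipped with an estimated 13–14 N. I handed the job in at about 29.5 s, with the gripper open and clear above the stand.

- **Gauge:** I pushed it by the red grip until it stalled at the predicted distance, with the force rising to 17 N and no further travel. Both cameras then showed the grip about 135 mm from the rod, which is the home position.
- **Collar:** I turned it clockwise about 186° in three grasps, keeping the fingers between two guide posts that the description did not mention. The foot touched after about 17.2 mm.
- **Foot force:** This is an estimate, as nothing measures it directly. The angle past touch gave about 14 N. The last torque reading gave about 12 N, taken 2° before the final position, so about 13 N at the end. That torque figure is corrected for the vertical force on the tool; uncorrected it came out lower, about 8.5 N.
- **Sink check:** Matching the side pictures gave about 21 mm of sink against 20.8 mm from the rotation. The match was weak (0.58).
- **Bystanders:** The jar, cork and caliper showed no movement in the side picture. The grip showed only a 0.25-pixel difference, which I took as noise. In the last top view the robot arm partly hid the jar and caliper, so only the side picture backs this.

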